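Open a lathe chuck with its T-key

ROBOT

A 6-joint arm with a two-finger parallel gripper is mounted at the origin on the work surface. World frame = base frame: x ahead of the robot, y to its left, z up, the work surface at z = 0. Lengths are in m, angles in rad, forces in N, time in s.
With the tool pointing down it reaches from about 0.35 to 0.85 m from the base axis. Payload 8.1 kg.
Tool frame: the origin (TCP) lies at the very end of the fingers, on their centre line; the grasp point (between the pads) lies 19 mm behind it; z points along the fingers, y is the line along which they close (so a half turn about z gives the same grasp; the last joint's range is limited). The gripper opens to 93 mm and grips with 3 to 60 N. Pads are 15 mm wide; open, the fingers measure 128 mm over their backs; the gripper's body (75 mm by 188 mm) begins 65 mm behind the grasp point.
Start: joints at [-1.185, 0.13, 1.488, -0, 1.523, -0.085], TCP at [0.272, -0.535, 0.219] pointing down, gripper open.
Joint ranges: [-2.96, 2.96], [-0.89, 2.26], [0.02, 2.5], [-1.34, 4.48], [0, 2.73], [-2.66, 2.66]. Speed limits (rad/s): [2.39, 2.39, 2.79, 3.14, 3.14, 3.14].

INTERFACE

Orientations are given as a rotation vector (axis times angle).
In Python, from plant import robot, imaging gives the robot as it stands.
- The arm moves only by the tool jog_arm, never from a script. Its argument "rows" is a list of rows, each a list of 2 entries, a list of its own where there are three numbers: the shift along the tool's x, y, z each as a share of 0.2 m, from -1 to 1, then the turn, a rotation vector about the tool's x, y, z each as a share of pi/2 rad, from -1 to 1. A call has 1 to 5 rows; each row is the pose to reach, as a shift and turn from the pose commanded when the call began, along the tool's axes at that moment; what a row does not reach only later rows make up. A row lasts 1/10 s, in which the tool goes at most 50 mm and 8.59 degrees, less where a joint would pass 70% of its speed; a pose out of reach is approached as far as the arm can. A call with a number of a shift or a turn outside -1 to 1 is refused whole. A call with a gripper value outside its range is refused whole. "hand" is the closure, from -1 (fully open) to 1 (shut), set as the call begins (left out, the last holds). The fingers move at their own pace and stop on an object; "squeeze" is the grip in N (left out, the last holds). Time passes only in rows, so rows that repeat a pose let the fingers close. It gives the time, the measured TCP pose, the force, the opening and the grip force at its end, in the units of the state.
- robot.read_state(): the state, without advancing time (a new reading comes with each control period).
- imaging.read_camera(name): name is "side" or "top" or "wrist"; returns a dict with "frame" (384x512x3 uint8, red, green, blue), "vertical_fov" (degrees; the focal length in pixels is half the picture's height over the tangent of half this angle, whatever the lens; pixels are square), "cx", "cy" (the principal point, pixels), "R" (3x3) and "t" (3): a world point X has camera coordinates R X + t. Camera axes: x right, y down, z forward; pixel columns grow to the right and rows downward; lengths in m; the calibration is good to about 2 mm. The wrist camera is an equidistant fisheye: a pixel r from the principal point sees the ray r / f radians off the axis. A picture is of the moment at which its call begins. There is no depth.
- robot.close_job(): hands the job in; it is judged then, once.
The state is a dict: "t": time; "q": joint angles; "dq": joint speeds; "joint_torque": joint torques, N m; "tool_pos": TCP position; "orientation": TCP orientation; "force": force on the tool from outside, world axes, zero at the start; "wrist_torque": the same for the moment, N m; "opening": finger opening in m; "gripper_force": force on a finger pad.
Only numpy, scipy, OpenCV 4.12 (cv2) and the standard library are available. Lean on these libraries where they do the work, as an engineer would, in place of code of your own. Each camera call takes 0.05 s, during which the arm holds its last target. There are 200 camera calls.

TASK

Take the T-handled chuck key out of the wooden rack, push its square tip fully home into the square recess of the leaning knob on the chuck's rim, then with the key turn the knob counter-clockwise (seen from the key's handle) to its stop, so that the jaws are open. Leave the key standing fully home in the knob, and leave the other things where they are.

Things in the scene. Friction and masses are not known exactly. Their poses are not given: they have to be found in the camera images.
- chuck_key: Loose steel T-key, 84 mm tall, 0.2 kg (varies), upright in a rack well. Origin at the tip's end, z up the shaft to the handle, x along the crossbar. From the tip: square tapered nose 6 mm long (6 to 12 mm wide); square bit 12 x 12 mm up to z = 30, flats parallel to x and y; round collar 30 mm diameter, z = 30 to 38; shaft 14 mm diameter to z = 64, where the crossbar begins.
- key_collar (a point): On the key's axis at the underside of the collar, 30 mm above the tip; axes as the key's. Fully home, this point meets socket.
- key_bar (a point): Centre of the key's crossbar, 74 mm above the tip, axes as the key's. The bar is 90 mm (x) by 16 mm (y) by 20 mm (z); grip it over its middle across the 16 mm, along the key's y.
- socket (a point): Mouth centre of the knob's square recess, 163 mm above the bench. z points out along the knob's axis, 30 degrees from vertical, leaning to the stand's -x (robot) side; x and y lie along the recess's walls and turn with the knob. Recess 14 x 14 mm, 32 mm deep: the bit fits in any of 4 quarter turns; the collar then rests on the mouth. Knob: round boss, 48 mm diameter, 34 mm tall.
- knob (a joint): Angle of the knob (rad), growing counter-clockwise seen from outside (right-handed about socket's +z). Starts between 0 and 0.4; 1.3 is the hard stop, jaws fully open. It turns stiffly (friction 0.12 N m, no spring) and stays where left. The square bit has up to 0.17 rad of play each way in the recess, so the key turns that much more than the knob. The four jaws move out 7 mm per rad with it.
- stand: Fixed carving post with the scroll chuck: base plate 150 x 130 x 12 mm, origin under it at bench height, 10 mm to +x of the plate's centre, z up. The chuck, a steel disc of 100 mm diameter, 46 mm thick, sits 20 mm to +x of the origin and 90 mm up; its four jaws face +x (away from the robot) and 30 degrees up, the knob is at the top of its rim.
- rack: Fixed wooden block, 75 (x) x 260 (y) x 50 mm, origin under its centre. Three wells, 20 mm square and 44 mm deep, at y = -90, 0 and 90 mm. The key stands in one with its collar on the rack's top, its tip 20 mm above the bench; the live centre and spur drive sit in the others.
- live_centre: Bystander: steel cone centre in a rack well; flange 32 mm diameter, standing 19 mm above the rack. Origin at the foot of its shank.
- spur_drive: Bystander: steel disc with a cross of blades and a small pin, in a rack well; 34 mm diameter, standing 17 mm above the rack. Origin at the foot of its shank.
- bowl: Bystander: turned wooden bowl, 110 mm diameter, 45 mm high, beyond the work. Origin under its centre.
- wax_tin: Bystander: round metal tin, 64 mm diameter, 50 mm high, beyond the work. Origin under its centre.
Things that resemble listed ones, but are neither listed nor needed, are in the scene too. What is meant by the stand is not pink or red, and is the smaller of those in its own colour.

How it is judged:
On the way, in this order (a step that is already met when the one before it is completed fails the run):
1. the key is fully home in the knob's recess and the knob is not yet turned far (below 0.8 rad) (distance between key_collar and socket below 0.006 m and angle between the z axis of chuck_key and the z axis of socket, either way round below 0.2 rad and value of joint knob below 0.8 rad), for 0.2 s.
2. the knob has been turned to its stop with the key still home (distance between key_collar and socket below 0.006 m and angle between the z axis of chuck_key and the z axis of socket, either way round below 0.2 rad and value of joint knob above 1.1 rad), for 0.2 s.
At the end, for the whole second after the job is handed in: The knob stands within 0.2 rad of its open stop (above 1.1 rad); the key is at rest in the recess, its collar's underside within 6 mm of the mouth's centre and its axis within 0.2 rad of the knob's (all of step 2 and linear speed of chuck_key below 0.02 m/s); the robot touches nothing.
It fails at once if the live centre is moved by more than 30 mm (distance of live_centre from where it was at the start of the episode above 0.03 m).
It fails at once if the spur drive is moved by more than 30 mm (distance of spur_drive from where it was at the start of the episode above 0.03 m).
It fails at once if the bowl is moved by more than 30 mm (distance of bowl from where it was at the start of the episode above 0.03 m).
It fails at once if the tin is moved by more than 30 mm (distance of wax_tin from where it was at the start of the episode above 0.03 m).
It also fails if it takes over 48 s, if anything falls off the work surface, if the arm or the gripper's body presses on something with over 40 N, if the wrist force passes 120 N, or if a joint passes its speed limit or range.

## Working session

There is one attempt and no reset: what is moved stays moved. The work goes in short steps, Python scripts to look and compute and a tool call to move; the robot and the scene stay as the last step left them, time stands still between calls to the robot, and variables do not carry over. Pictures are saved under pics/ and viewed, at most 10 in all, crops included, and the job is handed in when it is done.

Besides the shell and the picture viewer there is one more tool, called by a JSON object that holds its "op" and its "data", one argument or row to a line. jog_arm: Moves the arm, as the interface text tells. Its arguments: {"type":"object","properties":{"rows":{"type":"array"},"hand":{"type":"number"},"squeeze":{"type":"number"}},"required":["rows"]}

```bash
mkdir -p pics; cat > h.py <<'E'
import numpy as np, cv2, pickle
from scipy.spatial.transform import Rotation as Rn
def grab(n):
    from plant import imaging
    c=imaging.read_camera(n); pickle.dump(c,open(n+'.pkl','wb'))
    return c
def load(n): return pickle.load(open(n+'.pkl','rb'))
def foc(c): return c['frame'].shape[0]/2/np.tan(np.radians(c['vertical_fov'])/2)
def ray(c,u,v,fish=False):
    f=foc(c); d=np.array([(u-c['cx'])/f,(v-c['cy'])/f,1.])
    if fish:
        r=np.hypot(d[0],d[1]); d=np.array([d[0]/r*np.sin(r),d[1]/r*np.sin(r),np.cos(r)]) if r>0 else d
    R=np.array(c['R']); return -R.T@c['t'], R.T@(d/np.linalg.norm(d))
def plane(c,u,v,z,fish=False):
    o,d=ray(c,u,v,fish); return o+d*(z-o[2])/d[2]
def two(c1,p1,c2,p2,f1=False,f2=False):
    o1,d1=ray(c1,*p1,f1); o2,d2=ray(c2,*p2,f2)
    A=np.stack([d1,-d2],1); s=np.linalg.lstsq(A,o2-o1,rcond=None)[0]
    a=o1+s[0]*d1;b=o2+s[1]*d2; return (a+b)/2,np.linalg.norm(a-b)
def proj(c,X,fish=False):
    p=np.array(c['R'])@X+c['t']; f=foc(c)
    if fish:
        r=np.hypot(p[0],p[1]); th=np.arctan2(r,p[2]); return np.array([c['cx']+f*th*p[0]/r,c['cy']+f*th*p[1]/r])
    return np.array([c['cx']+f*p[0]/p[2],c['cy']+f*p[1]/p[2]])
E
python3 - <<'E'
from h import *
for n in ['top','side']:
    c=grab(n); cv2.imwrite(f'pics/{n}0.png',cv2.resize(c['frame'][:,:,::-1],(800,600),interpolation=cv2.INTER_CUBIC)); print(n,c['vertical_fov'],c['cx'],c['cy'],np.round(-np.array(c['R']).T@c['t'],3))
E
```

```text
top 44.41660396865552 255.01706901579297 186.1967955832692 [0.32  0.018 1.264]
side 45.25120650177875 256.8093567981271 193.9355049346135 [-0.037  0.596  0.841]
```

View pics/top0.png

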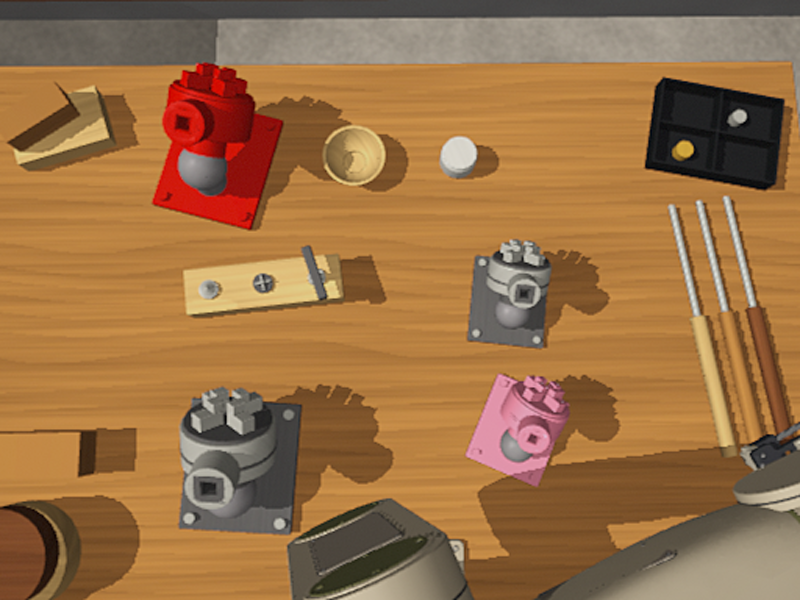

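View pics/side0.png

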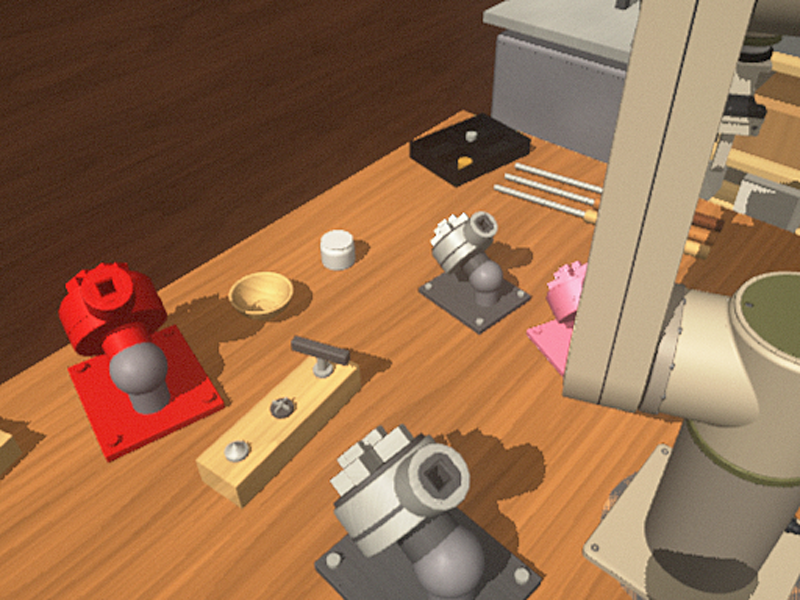

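Top view (800x600 pixels) has four stand-like things: red (220,140), pink (520,425), large grey (240,460) and small grey (510,295). The small grey one fits, being neither pink nor red and the smaller of the two greys. The key stands in the right-hand rack well, with its bar at (315,273). Next I'll confirm with an enlarged crop.

```bash
python3 - <<'E'
from h import *
t,s=load('top'),load('side')
def crop(c,x,y,w=80,h=60): return cv2.resize(c['frame'][y:y+h,x:x+w,::-1],(w*5,h*5),interpolation=cv2.INTER_CUBIC)
# top stand origin (292,148) w88? keep 80x75
a=crop(t,290,150,80,60);b=crop(s,262,130,80,60);d=crop(t,165,150,80,60);e=crop(s,165,205,80,60)
cv2.imwrite('pics/m1.png',np.vstack([np.hstack([a,b]),np.hstack([d,e])]))
print(plane(t,523*.64,292*.64,.163),plane(t,315*.64,273*.64,.104))
print(two(t,(523*.64,292*.64),s,(483*.64,223*.64)),two(t,(315*.64,273*.64),s,(320*.64,350*.64)))
E
```

```text
[ 0.49440832 -0.19828061  0.163     ] [0.53900923 0.12321095 0.104     ]
(array([ 0.49413159, -0.19884298,  0.16168973]), np.float64(0.0011449841648994913)) (array([0.54261647, 0.1253348 , 0.09144138]), np.float64(0.003089005454098785))
```

View pics/m1.png

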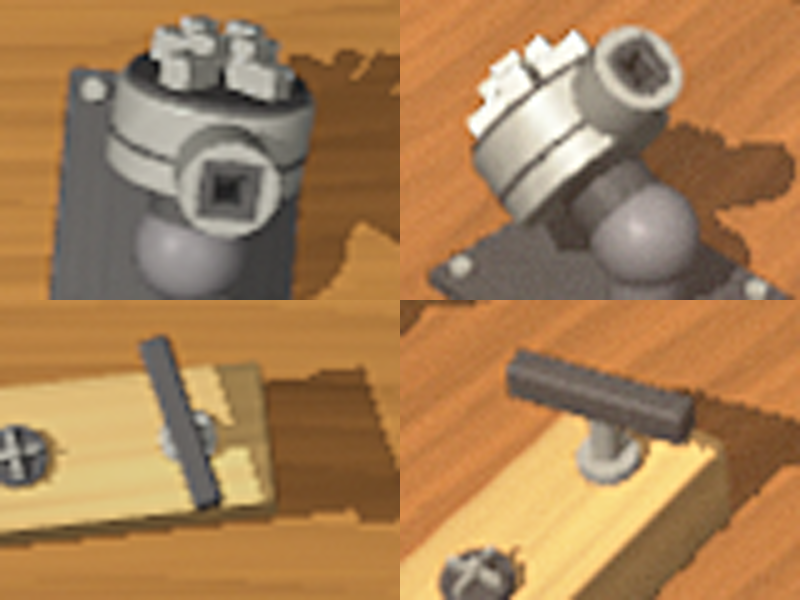

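The crop confirms it: the small grey knob's mouth triangulates to z = 0.162, against 0.163 given. The key's bar lies about 19° off world x. Now for finer numbers.

```bash
python3 - <<'E'
from h import *
from plant import robot
st=robot.read_state(); R=Rn.from_rotvec(st['orientation']).as_matrix(); print(st['t'],st['opening'],np.round(st['q'],3)); print(np.round(R,3)); 
t,s=load('top'),load('side')
def roi(c,x,y,w,h,cond):
    m=np.zeros(c['frame'].shape[:2],np.uint8); f=c['frame'].astype(int); 
    m[y:y+h,x:x+w]=(cond(f)*255)[y:y+h,x:x+w].astype(np.uint8); return m
def big(m):
    return max(cv2.findContours(m,cv2.RETR_EXTERNAL,cv2.CHAIN_APPROX_NONE)[0],key=cv2.contourArea)
dark=lambda f:(f.max(2)<125)&(f.max(2)-f.min(2)<25)
kt=big(roi(t,188,152,25,45,dark)); ks=big(roi(s,180,208,50,30,dark))
rt,rs=cv2.minAreaRect(kt),cv2.minAreaRect(ks); print(rt,rs)
bt=cv2.boxPoints(rt)
def ends(r):
    b=cv2.boxPoints(r); e=[b[i]-b[(i+1)%4] for i in range(2)]
    i=0 if np.linalg.norm(e[0])<np.linalg.norm(e[1]) else 1
    return sorted([(b[i]+b[(i+1)%4])/2,(b[(i+2)%4]+b[(i+3)%4])/2],key=lambda p:p[1])
et,es=ends(rt),ends(rs); print(et,es)
P=[plane(t,*p,.102) for p in et]; print('bar ends top',np.round(P,4),np.linalg.norm(P[0]-P[1]),np.degrees(np.arctan2(*(P[0]-P[1])[1::-1])),(P[0]+P[1])/2)
for i in range(2): print(two(t,et[i],s,es[i]))
# stand plate corners top
pl=lambda f:(f.max(2)<115)&(f.max(2)-f.min(2)<22)
c=big(roi(t,296,155,58,70,lambda f:(f.max(2)-f.min(2)<30)&(f.max(2)>70)))
r=cv2.minAreaRect(c); print('plate',r)
ap=cv2.approxPolyDP(c,3,True)[:,0]; print(ap.tolist())
for p in ap: print(p,np.round(plane(t,*p,.012),4))
# bolts side/top: 800px coords
for p in [(482,262),(476,333),(540,338)]: print('bolt',np.round(plane(t,p[0]*.64,p[1]*.64,.014),4))
E
```

```text
0.1 0.09301640622303983 [-1.185  0.131  1.489  0.     1.523 -0.085]
[[ 0.891  0.454 -0.001]
 [ 0.454 -0.891  0.002]
 [ 0.    -0.002 -1.   ]]
((201.84669494628906, 173.82847595214844), (35.114097595214844, 7.518347263336182), 70.01689147949219) ((204.73583984375, 224.42453002929688), (37.63679122924805, 9.47787857055664), 15.945395469665527)
[array([195.8467 , 157.32848], dtype=float32), array([207.8467 , 190.32848], dtype=float32)] [array([186.64151, 219.25471], dtype=float32), array([222.83017, 229.59435], dtype=float32)]
bar ends top [[0.5842 0.1379 0.102 ]
 [0.4996 0.1078 0.102 ]] 0.08981110180928555 19.61492873003178 [0.54188492 0.12286081 0.102     ]
(array([0.58821658, 0.14014063, 0.08874406]), np.float64(0.0025542098757550687))
(array([0.50242007, 0.10935866, 0.08751389]), np.float64(0.0014671829620183997))
plate ((326.0068664550781, 186.83404541015625), (48.839908599853516, 66.43222045898438), 5.946863651275635)
[[304, 164], [299, 216], [346, 222], [347, 210], [333, 208], [337, 197], [349, 189], [345, 183], [351, 179], [352, 170], [322, 168], [334, 163], [335, 167], [347, 169], [341, 155], [321, 156], [320, 167]]
[304 164] [ 0.5826 -0.1467  0.012 ]
[299 216] [ 0.4408 -0.1286  0.012 ]
[346 222] [ 0.4229 -0.2541  0.012 ]
[347 210] [ 0.4551 -0.2583  0.012 ]
[333 208] [ 0.461  -0.2208  0.012 ]
[337 197] [ 0.4907 -0.2329  0.012 ]
[349 189] [ 0.5121 -0.2665  0.012 ]
[345 183] [ 0.5287 -0.2564  0.012 ]
[351 179] [ 0.5395 -0.2733  0.012 ]
[352 170] [ 0.5643 -0.2773  0.012 ]
[322 168] [ 0.5709 -0.1955  0.012 ]
[334 163] [ 0.5844 -0.2289  0.012 ]
[335 167] [ 0.5732 -0.2311  0.012 ]
[347 169] [ 0.5673 -0.2637  0.012 ]
[341 155] [ 0.6065 -0.2491  0.012 ]
[321 156] [ 0.6044 -0.1941  0.012 ]
[320 167] [ 0.5737 -0.1901  0.012 ]
bolt [ 0.5718 -0.1583  0.014 ]
bolt [ 0.4481 -0.1437  0.014 ]
bolt [ 0.4379 -0.2533  0.014 ]
```

```bash
cat >> h.py <<'E'
YAW=np.radians(-7)
def sock(psi,yaw=None):
    yaw=YAW if yaw is None else yaw
    xs=np.array([np.cos(yaw),np.sin(yaw),0]); up=np.array([0,0,1.])
    z=-.5*xs+np.sqrt(.75)*up; x=np.sqrt(.75)*xs+.5*up; y=np.cross(z,x)
    xt=np.cos(psi)*x+np.sin(psi)*y
    return np.stack([xt,np.cross(-z,xt),-z],1),z
def down(psi):
    xt=np.array([np.cos(psi),np.sin(psi),0]); z=np.array([0,0,-1.]); return np.stack([xt,np.cross(z,xt),z],1)
def shares(pos,R,p0=None,R0=None):
    from plant import robot
    if p0 is None:
        st=robot.read_state(); p0=np.array(st['tool_pos']); R0=Rn.from_rotvec(st['orientation']).as_matrix()
    d=R0.T@(np.array(pos)-p0); w=Rn.from_matrix(R0.T@R).as_rotvec()
    print('shift',np.round(d/.2,3),'turn',np.round(w/(np.pi/2),4),'rows',np.linalg.norm(d)/.05,np.degrees(np.linalg.norm(w))/8.59)
E
python3 - <<'E'
from h import *
R,z=sock(np.radians(32)); S=np.array([.494,-.198,.163])
shares(S+.15*z,R)
shares(S+.15*z+[-.03,-.17,.0],R)
E
```

```text
shift [ 1.441 -1.205 -0.374] turn [-0.1825  0.2795  0.0212] rows 7.660477561706707 3.50496542603994
shift [ 0.922 -0.515 -0.375] turn [-0.1825  0.2795  0.0212] rows 4.482363568998663 3.50496542603994
```

{"op": "jog_arm", "data": {
  "rows": [
    [[0.92,-0.52,-0.38],[-0.182,0.28,0.021]],
    [[0.92,-0.52,-0.38],[-0.182,0.28,0.021]],
    [[0.92,-0.52,-0.38],[-0.182,0.28,0.021]],
    [[0.92,-0.52,-0.38],[-0.182,0.28,0.021]],
    [[0.92,-0.52,-0.38],[-0.182,0.28,0.021]]
  ],
  "hand": -1,
  "squeeze": 40
}}

```text
t: 0.6
tool_pos: [0.3889, -0.3559, 0.2941]
orientation: [2.809, 0.621, 0.732]
force: [-1.0, 0.2, -0.3]
opening: 0.093
gripper_force: 0.0
```

```bash
python3 - <<'E'
from h import *
from plant import robot
print(robot.read_state()['q'])
R,z=sock(np.radians(32)); S=np.array([.494,-.198,.163])
shares(S+.15*z,R)
E
```

```text
[-1.1614221  -0.48136995  1.98612192  0.45872383  1.37290507 -0.05709883]
shift [ 0.483 -0.698  0.031] turn [ 0.0007 -0.0023 -0.0007] rows 3.397435516070984 0.025858186068612975
```

{"op": "jog_arm", "data": {
  "rows": [
    [[0.48,-0.7,0.03],[0,0,0]],
    [[0.48,-0.7,0.03],[0,0,0]],
    [[0.48,-0.7,0.03],[0,0,0]],
    [[0.48,-0.7,0.03],[0,0,0]],
    [[0.48,-0.7,0.03],[0,0,0]]
  ]
}}

```text
t: 1.1
tool_pos: [0.4193, -0.1888, 0.2933]
orientation: [2.807, 0.63, 0.73]
force: [-0.2, -0.8, -0.4]
opening: 0.0931
gripper_force: 0.0
```

```bash
python3 - <<'E'
from h import *
from plant import robot
print(robot.read_state()['q'])
c=grab('wrist'); S=np.array([.494,-.198,.163]); print(foc(c),c['cx'],c['cy'],-np.array(c['R']).T@c['t'])
u=proj(c,S,True); print(u, proj(c,np.array([.541,.1225,.094]),True))
f=c['frame'][:,:,::-1]
x,y=np.clip(int(u[0])-50,0,412),np.clip(int(u[1])-50,0,284); print('crop',x,y)
cv2.imwrite('pics/w1.png',np.hstack([cv2.resize(f,(400,300)),cv2.resize(f[y:y+100,x:x+100],(300,300),interpolation=cv2.INTER_CUBIC)]))
E
```

```text
[-0.80421103 -0.83680475  2.19890159  0.32998001  1.36826841  0.32630154]
297.3186396354542 252.0841698430327 191.29317960360092 [ 0.38753182 -0.15168585  0.46564544]
[251.00052943 179.84942115] [56.4066048  74.84609544]
crop 201 129
```

View pics/w1.png

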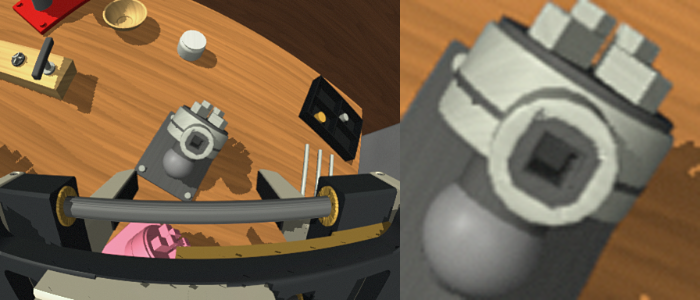

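The wrist picture shows the small grey knob at about (252,182) in full-frame pixels. Its square recess is rotated a little in the crop. I'll measure the ring and the square on the mouth's plane.

```bash
cat >> h.py <<'E'
def onplane(c,u,v,S,n,fish=True):
    o,d=ray(c,u,v,fish); return o+d*((S-o)@n)/(d@n)
E
python3 - <<'E'
from h import *
c=load('wrist'); S=np.array([.494,-.198,.163]); R,z=sock(0)
o0=sock(0)[0]; xs=o0[:,0]; ys=np.cross(z,xs)
# rectified mouth patch: 0.25mm/px, u along ys(-) ; remap
k=4; n=60*k
g=(np.arange(n)-n/2)/k*1e-3
mx=np.zeros((n,n),np.float32); my=mx.copy()
for i,a in enumerate(g):
    for j,b in enumerate(g):
        mx[i,j],my[i,j]=proj(c,S-a*xs-b*ys,True)   # up=+x, left=+y
im=cv2.remap(c['frame'],mx,my,cv2.INTER_CUBIC)[:,:,::-1]; gr=cv2.cvtColor(im,cv2.COLOR_BGR2GRAY)
cir=cv2.HoughCircles(cv2.GaussianBlur(gr,(5,5),0),cv2.HOUGH_GRADIENT,1,200,param1=80,param2=15,minRadius=80,maxRadius=110); print(cir)
out=[cv2.resize(im,(360,360))]
for th in (90,110,130,150):
    m=np.zeros_like(gr); q=slice(70,190); m[q,q]=(gr[q,q]<th)*255
    C=max(cv2.findContours(m,cv2.RETR_EXTERNAL,cv2.CHAIN_APPROX_NONE)[0],key=cv2.contourArea); r=cv2.minAreaRect(C); print(th,r,'ctr xs,ys mm',np.round([(n/2-r[0][1])/k,(n/2-r[0][0])/k],1),'size mm',np.round(np.array(r[1])/k,1))
cv2.imwrite('pics/rect.png',out[0])
E
```

```text
[[[127.5 129.5  93.7]]]
90 ((130.23147583007812, 127.43034362792969), (76.46353149414062, 81.9150619506836), 84.5596694946289) ctr xs,ys mm [-1.9 -2.6] size mm [19.1 20.5]
110 ((128.5, 128.99998474121094), (117.99998474121094, 116.99998474121094), 90.0) ctr xs,ys mm [-2.2 -2.1] size mm [29.5 29.2]
130 ((129.5, 129.5), (119.0, 119.0), 90.0) ctr xs,ys mm [-2.4 -2.4] size mm [29.8 29.8]
150 ((129.5, 129.5), (119.0, 119.0), 90.0) ctr xs,ys mm [-2.4 -2.4] size mm [29.8 29.8]
```

View pics/rect.png

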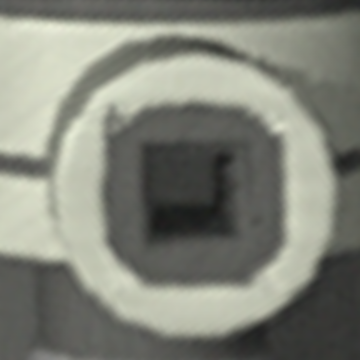

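```bash
cat >> h.py <<'E'
def rect(c,S,k=6,half=30):
    o0,z=sock(0); xs=o0[:,0]; ys=np.cross(z,xs); n=2*half*k; g=(np.arange(n)-n/2)/k*1e-3
    A,B=np.meshgrid(g,g,indexing='ij'); P=S-A[...,None]*xs-B[...,None]*ys
    p=P@np.array(c['R']).T+c['t']; r=np.hypot(p[...,0],p[...,1]); th=np.arctan2(r,p[...,2]); f=foc(c)
    return cv2.remap(c['frame'],np.float32(c['cx']+f*th*p[...,0]/r),np.float32(c['cy']+f*th*p[...,1]/r),cv2.INTER_CUBIC)
def angle(gr,ctr,lo,hi):
    g=cv2.GaussianBlur(gr,(0,0),3).astype(float); gx=cv2.Sobel(g,cv2.CV_64F,1,0); gy=cv2.Sobel(g,cv2.CV_64F,0,1)
    yy,xx=np.indices(gr.shape); d=np.maximum(abs(xx-ctr[0]),abs(yy-ctr[1])); m=(d>lo)&(d<hi)
    w=np.hypot(gx,gy)**2*m; a=np.arctan2(gy,gx); zc=(w*np.exp(4j*a)).sum()
    return np.degrees(np.angle(zc))/4, abs(zc)/w.sum()
E
python3 - <<'E'
from h import *
c=load('wrist'); gr=cv2.cvtColor(rect(c,np.array([.494,-.198,.163])),cv2.COLOR_RGB2GRAY)
for ct in [(192,191),(194,193)]:
  for lo,hi in [(30,60),(36,56),(60,85),(70,100)]: print(ct,lo,hi,angle(gr,ct,lo,hi))
for th in (70,80,90,95,100):
    m=np.zeros_like(gr); q=slice(125,260); m[q,q]=(gr[q,q]<th)*255
    C=max(cv2.findContours(m,cv2.RETR_EXTERNAL,cv2.CHAIN_APPROX_NONE)[0],key=cv2.contourArea); print(th,cv2.minAreaRect(C))
E
```

```text
(192, 191) 30 60 (np.float64(-2.459990365536652), np.float64(0.6811453237511732))
(192, 191) 36 56 (np.float64(-2.6329397062567743), np.float64(0.7291111679520325))
(192, 191) 60 85 (np.float64(-43.251741219303334), np.float64(0.4317519585613629))
(192, 191) 70 100 (np.float64(0.14180945816697682), np.float64(0.3442846531924977))
(194, 193) 30 60 (np.float64(-2.436902974236897), np.float64(0.682291333085043))
(194, 193) 36 56 (np.float64(-2.8888693417585167), np.float64(0.7174788337215342))
(194, 193) 60 85 (np.float64(-44.774366064482706), np.float64(0.514731998724653))
(194, 193) 70 100 (np.float64(0.01074489103117771), np.float64(0.34929125319987897))
70 ((187.5, 192.5), (101.0, 93.0), 90.0)
80 ((193.0, 192.5), (107.0, 108.0), 90.0)
90 ((195.77723693847656, 190.7722930908203), (115.72282409667969, 123.98162841796875), 84.2894058227539)
95 ((192.0, 192.0), (134.0, 134.0), 90.0)
100 ((192.0, 192.0), (134.0, 134.0), 90.0)
```

```bash
python3 - <<'E'
from h import *
shares([.48,-.03,.26],down(np.radians(19.6)))
E
```

```text
shift [ 0.523 -0.654  0.247] turn [ 0.164  -0.2916  0.0612] rows 3.4917956822599363 3.5636422162678447
```

{"op": "jog_arm", "data": {
  "rows": [
    [[0.52,-0.65,0.25],[0.164,-0.292,0.061]],
    [[0.52,-0.65,0.25],[0.164,-0.292,0.061]],
    [[0.52,-0.65,0.25],[0.164,-0.292,0.061]],
    [[0.52,-0.65,0.25],[0.164,-0.292,0.061]],
    [[0.52,-0.65,0.25],[0.164,-0.292,0.061]]
  ],
  "hand": 0
}}

```text
t: 1.65
tool_pos: [0.4815, -0.0301, 0.2559]
orientation: [-3.092, -0.532, 0.017]
force: [-0.3, -1.1, -0.8]
opening: 0.0579
gripper_force: 0.0
```

```bash
python3 - <<'E'
from h import *
shares([.541,.1225,.19],down(np.radians(19.6)))
E
```

```text
shift [ 0.539 -0.618  0.328] turn [-0.004   0.0062 -0.001 ] rows 3.53125857089594 0.07746195646645458
```

{"op": "jog_arm", "data": {
  "rows": [
    [[0.54,-0.62,0.33],[-0.002,0.003,0]],
    [[0.54,-0.62,0.33],[-0.002,0.003,0]],
    [[0.54,-0.62,0.33],[-0.002,0.003,0]],
    [[0.54,-0.62,0.33],[-0.002,0.003,0]],
    [[0.54,-0.62,0.33],[-0.002,0.003,0]]
  ]
}}

```text
t: 2.15
tool_pos: [0.5404, 0.1219, 0.1895]
orientation: [-3.096, -0.533, 0.003]
force: [-0.4, -0.5, 0.4]
opening: 0.0462
gripper_force: 0.0
```

```bash
python3 - <<'E'
from h import *
c=grab('wrist'); t=load('top'); f=c['frame'].astype(int)
u=proj(c,np.array([.541,.1225,.104]),True); print(u)
m=((f.max(2)<125)&(f.max(2)-f.min(2)<25)).astype(np.uint8)*255
w=np.zeros_like(m); x,y=int(u[0]),int(u[1]); w[y-70:y+70,x-70:x+70]=m[y-70:y+70,x-70:x+70]
cs=[k for k in cv2.findContours(w,cv2.RETR_EXTERNAL,cv2.CHAIN_APPROX_NONE)[0] if cv2.contourArea(k)>100]
for k in cs: print(cv2.minAreaRect(k),cv2.contourArea(k))
k=min(cs,key=lambda k:np.hypot(*(np.array(cv2.minAreaRect(k)[0])-u)))
b=cv2.boxPoints(cv2.minAreaRect(k)); P=np.array([plane(c,*p,.104,True) for p in b]); print(np.round(P,4),P.mean(0)); 
for i in range(2): e=P[i]-P[i+1]; print(np.linalg.norm(e),np.degrees(np.arctan2(e[1],e[0])))
im=c['frame'][:,:,::-1].copy(); cv2.polylines(im,[np.int32(b)],True,(0,0,255),1); cv2.imwrite('pics/w2.png',np.hstack([cv2.resize(im,(400,300)),cv2.resize(im[y-75:y+75,max(x-75,0):x+75],(300,300))]))
E
```

```text
[250.5504321  192.86917191]
((249.5, 239.5), (43.0, 139.0), 90.0) 2570.5
((249.5, 188.0), (98.0, 23.0), 90.0) 1571.5
[[0.5818 0.1482 0.104 ]
 [0.5883 0.1299 0.104 ]
 [0.5048 0.0996 0.104 ]
 [0.4978 0.1194 0.104 ]] [0.54318221 0.12427118 0.104     ]
0.019492383200417254 109.48405134573022
0.08880482984786431 19.94095109785087
```

View pics/w2.png

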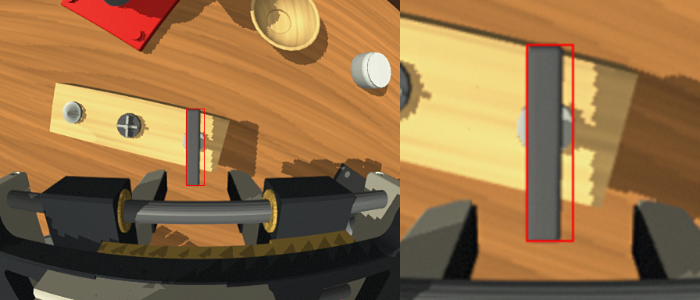

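The wrist view shows the bar vertical and in line with the tool. Its centre is at about full-frame (247,188) once the shadowed collar is left out of the box, roughly (0.542, 0.125). I'll descend on that.

```bash
python3 - <<'E'
from h import *
shares([.542,.125,.075],down(np.radians(19.8)))
E
```

```text
shift [ 0.015 -0.02   0.579] turn [ 0.0006  0.0004 -0.0033] rows 2.318488472421442 0.03551283909785121
```

{"op": "jog_arm", "data": {
  "rows": [
    [[0.013,-0.018,0.2],[0,0,0]],
    [[0.013,-0.018,0.38],[0,0,0]],
    [[0.013,-0.018,0.5],[0,0,0]],
    [[0.013,-0.018,0.575],[0,0,0]],
    [[0.013,-0.018,0.575],[0,0,0]]
  ]
}}

```text
t: 2.7
tool_pos: [0.5412, 0.123, 0.0763]
orientation: [3.096, 0.527, 0.0]
force: [-0.4, -0.7, -0.2]
opening: 0.0468
gripper_force: 0.0
```

{"op": "jog_arm", "data": {
  "rows": [
    [[0,0,0],[0,0,0]],
    [[0,0,0],[0,0,0]],
    [[0,0,0],[0,0,0]],
    [[0,0,0],[0,0,0]],
    [[0,0,0],[0,0,0]]
  ],
  "hand": 1,
  "squeeze": 40
}}

```text
t: 3.2
tool_pos: [0.5432, 0.1251, 0.0793]
orientation: [3.095, 0.53, 0.009]
force: [-0.4, -0.5, 2.9]
opening: 0.0156
gripper_force: 40.0
```

{"op": "jog_arm", "data": {
  "rows": [
    [[0,0,-0.1],[0,0,0]],
    [[0,0,-0.25],[0,0,0]],
    [[0,0,-0.45],[0,0,0]],
    [[0,0,-0.65],[0,0,0]],
    [[0,0,-0.85],[0,0,0]]
  ],
  "squeeze": 60
}}

```text
t: 3.7
tool_pos: [0.5411, 0.1249, 0.2494]
orientation: [3.095, 0.53, 0.005]
force: [1.3, -0.4, -2.0]
opening: 0.0157
gripper_force: 60.0
```

```bash
python3 - <<'E'
from h import *
from plant import robot
st=robot.read_state(); print(st['t'],st['tool_pos'],st['force'],st['opening'],st['q'])
S=np.array([.4915,-.200,.163]); R,z=sock(np.radians(2.5))
shares(S+.11*z+[.04,.15,.02],R)
E
```

```text
3.7 [0.54114895 0.12488446 0.24940922] [ 1.27763928 -0.42316083 -2.04473912] 0.015711712864041723 [ 1.35374611e-01 -4.48031693e-03  1.57298601e+00 -1.30452405e-03
  1.56999649e+00  1.36681211e+00]
shift [-0.582  0.686 -0.145] turn [-0.0831  0.3231  0.2601] rows 3.646600812183489 4.431763760803218
```

{"op": "jog_arm", "data": {
  "rows": [
    [[-0.58,0.69,-0.15],[-0.083,0.323,0.26]],
    [[-0.58,0.69,-0.15],[-0.083,0.323,0.26]],
    [[-0.58,0.69,-0.15],[-0.083,0.323,0.26]],
    [[-0.58,0.69,-0.15],[-0.083,0.323,0.26]],
    [[-0.58,0.69,-0.15],[-0.083,0.323,0.26]]
  ]
}}

```text
t: 4.2
tool_pos: [0.4774, -0.0479, 0.2793]
orientation: [2.985, -0.129, 0.808]
force: [-0.2, 0.2, -1.9]
opening: 0.0155
gripper_force: 60.0
```

```bash
python3 - <<'E'
from h import *
from plant import robot
st=robot.read_state(); print(st['t'],st['tool_pos'],st['force'],st['opening'],st['q'])
S=np.array([.4915,-.200,.163]); R,z=sock(np.radians(2.5))
shares(S+.10*z,R)
E
```

```text
4.2 [ 0.47739668 -0.04791535  0.27930871] [-0.16019038  0.19609497 -1.94686452] 0.015521096300409327 [-0.25701439 -0.82463472  2.21925695  0.06719158  1.2212077   1.39405159]
shift [-0.178  0.74   0.088] turn [ 0.0033 -0.0039 -0.0041] rows 3.0631902535810696 0.06839095007776903
```

{"op": "jog_arm", "data": {
  "rows": [
    [[-0.178,0.74,0.088],[0,0,0]],
    [[-0.178,0.74,0.088],[0,0,0]],
    [[-0.178,0.74,0.088],[0,0,0]],
    [[-0.178,0.74,0.088],[0,0,0]],
    [[-0.178,0.74,0.088],[0,0,0]]
  ]
}}

```text
t: 4.7
tool_pos: [0.4423, -0.1918, 0.2471]
orientation: [2.992, -0.126, 0.798]
force: [0.7, 0.0, -2.7]
opening: 0.0154
gripper_force: 60.0
```

{"op": "jog_arm", "data": {
  "rows": [
    [[0,0,0],[0,0,0]],
    [[0,0,0],[0,0,0]]
  ]
}}

```text
t: 4.9
tool_pos: [0.4444, -0.1883, 0.2486]
orientation: [2.992, -0.113, 0.801]
force: [-0.3, 0.3, -2.6]
opening: 0.0153
gripper_force: 60.0
```

```bash
python3 - <<'E'
from h import *
from plant import robot
st=robot.read_state(); print(st['t'],st['tool_pos'],st['force'],st['q'])
S=np.array([.4915,-.200,.163]); 
R0=Rn.from_rotvec(st['orientation']).as_matrix(); p0=np.array(st['tool_pos'])
s_,z=sock(np.radians(2.5)); print('rel tool',R0.T@(S-p0)*1e3, 'angle err deg',np.degrees(Rn.from_matrix(R0.T@s_).as_rotvec()))
ims=[]
for n,fi in [('wrist',True),('side',False),('top',False)]:
    c=grab(n); u=proj(c,S+.05*z,fi); uu=proj(c,S,fi); w=proj(c,p0+R0@[0,0,.057],fi); print(n,'S',uu,'tip',w)
    h=50 if fi else 32; x,y=int(u[0])-h,int(u[1])-h; x=max(x,0);y=max(y,0); im=c['frame'][y:y+2*h,x:x+2*h,::-1]; print('crop',x,y,im.shape)
    ims.append(cv2.resize(im,(266,266),interpolation=cv2.INTER_CUBIC))
cv2.imwrite('pics/p1.png',cv2.resize(np.hstack(ims),(798,266)))
E
```

```text
4.9 [ 0.44436193 -0.1883364   0.24855065] [-0.28392877  0.27891535 -2.57035868] [-0.74252329 -0.76412107  2.24080837  0.31449732  1.24168373  0.86599925]
rel tool [-1.39208009  5.96874172 98.18037581] angle err deg [-0.11092436 -0.0580742   0.12969604]
wrist S [256.93753093 193.16156038] tip [250.17062949 204.23648009]
crop 207 159 (100, 100, 3)
side S [310.04621654 142.45488115] tip [315.22167516 134.66762242]
crop 286 100 (64, 64, 3)
top S [335.4931294  188.07729043] tip [335.25859375 193.73251261]
crop 306 163 (64, 64, 3)
```

View pics/p1.png

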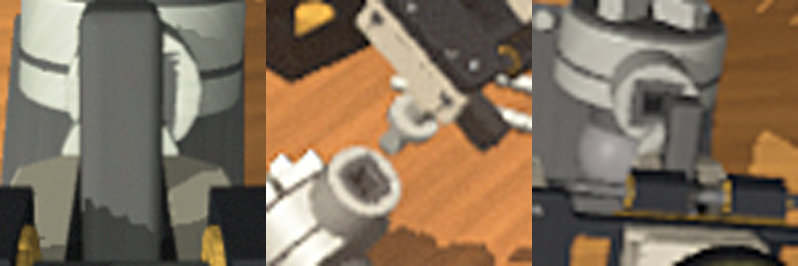

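```bash
cat >> h.py <<'E'
def settled(n=6):
    from plant import robot,imaging
    P=[];Q=[]
    for i in range(n):
        imaging.read_camera('top'); st=robot.read_state(); P.append(st['tool_pos']); Q.append(st['orientation'])
    print('t',st['t'],'std mm',np.round(np.std(P,0)*1e3,2),'F',np.round(st['force'],1))
    return np.mean(P,0),Rn.from_rotvec(Q).mean().as_matrix()
E
python3 - <<'E'
from h import *
p,R=settled(8); S=np.array([.4915,-.200,.163]); Rd,z=sock(np.radians(2.5))
print(p,'rel tool mm',R.T@(S-p)*1e3,'ang',np.degrees(Rn.from_matrix(R.T@Rd).as_rotvec()))
c=grab('wrist')
for X in ([.045,.008,-.009],[.045,-.008,-.009]): print('bar corner pred',proj(c,p+R@X,True))
f=c['frame'].astype(int); g=cv2.cvtColor(c['frame'],cv2.COLOR_RGB2GRAY)
for y in (165,170,180): print(y,g[y,225:285].tolist())
E
```

```text
t 5.45 std mm [0.2  0.43 0.08] F [ 0.5 -0.4 -1.8]
[ 0.44397025 -0.189436    0.24839396] rel tool mm [-1.03163364  4.74261356 98.17967104] ang [-0.05067858 -0.05629004  0.05229693]
bar corner pred [263.05336858 157.47385084]
bar corner pred [233.17672809 157.54362789]
165 [222, 223, 224, 225, 226, 224, 224, 226, 229, 230, 233, 224, 160, 99, 105, 109, 106, 101, 98, 102, 100, 102, 101, 99, 100, 99, 102, 100, 102, 100, 100, 98, 100, 99, 99, 96, 99, 101, 96, 85, 70, 68, 142, 194, 193, 190, 184, 181, 176, 176, 169, 167, 162, 162, 159, 157, 153, 148, 143, 141]
170 [221, 221, 223, 224, 226, 228, 228, 228, 230, 233, 226, 166, 101, 112, 112, 114, 111, 113, 110, 109, 107, 105, 108, 104, 109, 107, 105, 105, 106, 106, 109, 106, 105, 105, 104, 102, 103, 100, 97, 88, 78, 64, 52, 52, 68, 71, 79, 107, 128, 128, 128, 125, 123, 122, 141, 151, 149, 147, 143, 138]
180 [228, 229, 228, 228, 229, 230, 223, 209, 229, 243, 229, 161, 99, 110, 114, 114, 113, 111, 111, 108, 105, 107, 108, 107, 105, 106, 108, 108, 106, 107, 104, 105, 106, 108, 104, 105, 103, 100, 98, 88, 76, 59, 62, 170, 243, 242, 231, 222, 214, 215, 212, 185, 129, 106, 120, 121, 119, 118, 120, 122]
```

{"op": "jog_arm", "data": {
  "rows": [
    [[-0.005,0.02,0],[0,0,0]],
    [[-0.005,0.02,0.1],[0,0,0]],
    [[-0.005,0.02,0.18],[0,0,0]],
    [[-0.005,0.02,0.18],[0,0,0]],
    [[-0.005,0.02,0.18],[0,0,0]]
  ]
}}

```text
t: 6.0
tool_pos: [0.46, -0.1961, 0.2165]
orientation: [2.993, -0.118, 0.8]
force: [-0.4, 0.5, -2.1]
opening: 0.0153
gripper_force: 60.0
```

```bash
python3 - <<'E'
from h import *
p,R=settled(6); S=np.array([.4915,-.200,.163]); Rd,z=sock(np.radians(2.5))
print(p,'rel tool mm',R.T@(S-p)*1e3,'ang',np.degrees(Rn.from_matrix(R.T@Rd).as_rotvec()))
ims=[]
for n,fi in [('wrist',True),('side',False),('top',False)]:
    c=grab(n); u=proj(c,S+.02*z,fi); print(n,'S',proj(c,S,fi),'tip',proj(c,p+R@[0,0,.057],fi))
    h=40 if fi else 24; x,y=int(u[0])-h,int(u[1])-h; im=c['frame'][y:y+2*h,x:x+2*h,::-1]; print('crop',x,y)
    ims.append(cv2.resize(im,(266,266),interpolation=cv2.INTER_CUBIC))
cv2.imwrite('pics/p2.png',np.hstack(ims))
E
```

```text
t 6.3 std mm [0.08 0.08 0.2 ] F [-0.4 -0.3 -2.5]
[ 0.46046875 -0.19654223  0.21772304] rel tool mm [-0.42413081 -0.3918726  63.00136387] ang [ 0.02584357 -0.10602919 -0.01011382]
wrist S [249.79384029 202.64174041] tip [250.23556925 204.22259302]
crop 209 170
side S [310.04621654 142.45488115] tip [311.05190024 141.06964065]
crop 289 114
top S [335.4931294  188.07729043] tip [335.99792426 188.82599422]
crop 312 167
```

View pics/p2.png

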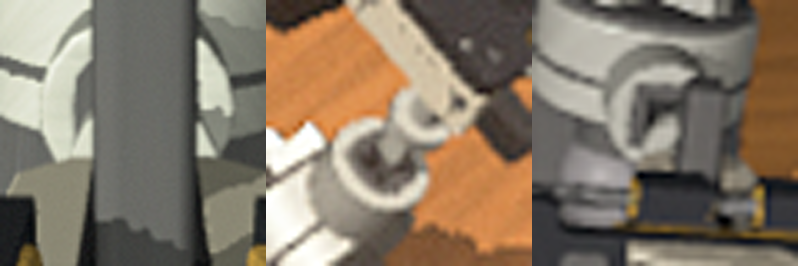

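{"op": "jog_arm", "data": {
  "rows": [
    [[0,-0.007,0.01],[0,0,0]],
    [[0,-0.007,0.03],[0,0,0]],
    [[0,-0.007,0.05],[0,0,0]],
    [[0,-0.007,0.065],[0,0,0]],
    [[0,-0.007,0.065],[0,0,0]]
  ]
}}

```text
t: 6.95
tool_pos: [0.467, -0.1954, 0.2048]
orientation: [2.992, -0.118, 0.8]
force: [1.2, 0.6, -2.2]
opening: 0.0156
gripper_force: 60.0
```

```bash
cat > chk.py <<'E'
from h import *
from plant import robot
p,R=settled(3); S=np.array([.4915,-.200,.163]); Rd,z=sock(np.radians(2.5)); st=robot.read_state()
print('rel tool mm',np.round(R.T@(S-p)*1e3,2),'ang',np.round(np.degrees(Rn.from_matrix(R.T@Rd).as_rotvec()),2),'F tool',np.round(R.T@st['force'],1),'T tool',np.round(R.T@st['wrist_torque'],2),st['opening'],'q6',st['q'][5])
E
python3 chk.py
```

```text
t 7.1 std mm [0.03 0.04 0.11] F [ 0.8 -0.3 -2.5]
rel tool mm [ 0.4   1.57 49.  ] ang [-0.04 -0.03 -0.02] F tool [-0.5  0.2  2.5] T tool [ 0.05 -0.45 -0.03] 0.015639048282351676 q6 0.8616539400488099
```

{"op": "jog_arm", "data": {
  "rows": [
    [[0,0,0.015],[0,0,0]],
    [[0,0,0.03],[0,0,0]],
    [[0,0,0.045],[0,0,0]],
    [[0,0,0.06],[0,0,0]],
    [[0,0,0.06],[0,0,0]]
  ]
}}

```text
t: 7.6
tool_pos: [0.473, -0.1962, 0.1945]
orientation: [2.992, -0.118, 0.8]
force: [1.6, -0.3, -2.0]
opening: 0.0152
gripper_force: 60.0
```

```bash
python3 chk.py
```

```text
t 7.75 std mm [0.02 0.04 0.1 ] F [-0.3 -0.2 -2.2]
rel tool mm [ 0.35  1.52 37.06] ang [-0.03 -0.03 -0.02] F tool [-1.4  0.2  1.8] T tool [ 0.07 -0.47  0.03] 0.01571485816835023 q6 0.8619814689737844
```

{"op": "jog_arm", "data": {
  "rows": [
    [[0,0,0.012],[0,0,0]],
    [[0,0,0.024],[0,0,0]],
    [[0,0,0.036],[0,0,0]],
    [[0,0,0.045],[0,0,0]],
    [[0,0,0.045],[0,0,0]]
  ]
}}

```text
t: 8.25
tool_pos: [0.4772, -0.1968, 0.188]
orientation: [2.992, -0.117, 0.8]
force: [-12.3, 4.5, 7.6]
opening: 0.0152
gripper_force: 60.0
```

```bash
python3 chk.py
```

```text
t 8.4 std mm [0.01 0.01 0.02] F [-12.    3.6   7.6]
rel tool mm [ 0.05  1.4  28.94] ang [-0.02 -0.02  0.02] F tool [ -6.8  -2.5 -12.8] T tool [ 0.5  -1.56  0.01] 0.01593606361117334 q6 0.8620058578156584
```

{"op": "jog_arm", "data": {
  "rows": [
    [[-0.003,-0.001,0],[0,0,0]],
    [[-0.003,-0.001,0.004],[0,0,0]],
    [[-0.003,-0.001,0.008],[0,0,0]]
  ]
}}

```text
t: 8.7
tool_pos: [0.4777, -0.197, 0.188]
orientation: [2.99, -0.116, 0.801]
force: [-33.1, 10.0, 27.6]
opening: 0.0158
gripper_force: 60.0
```

```bash
python3 chk.py; python3 - <<'E'
from h import *
c=grab('side'); im=c['frame'][115:160,290:350,::-1]; cv2.imwrite('pics/p3.png',cv2.resize(im,(720,540),interpolation=cv2.INTER_CUBIC))
E
```

```text
t 8.85 std mm [0.02 0.01 0.02] F [-27.    8.5  21.8]
rel tool mm [-0.29  1.32 28.77] ang [ 0.02 -0.05  0.08] F tool [-12.9  -5.7 -32.8] T tool [ 1.06 -2.78  0.05] 0.015555270821247347 q6 0.8616012628414749
```

View pics/p3.png

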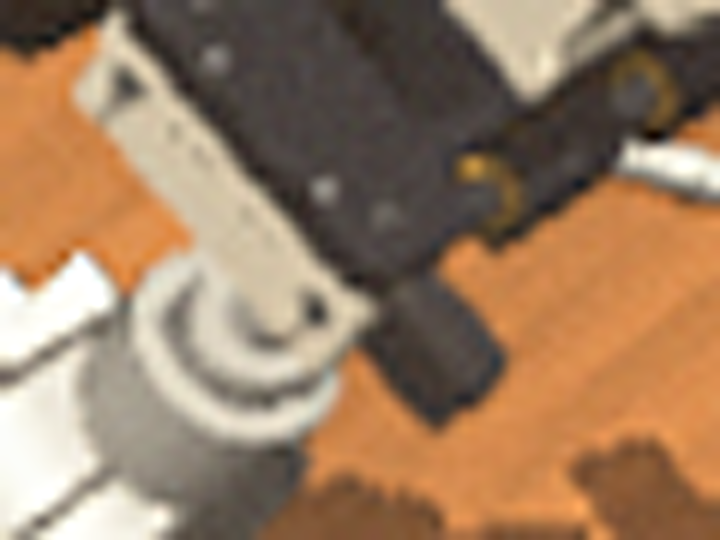

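{"op": "jog_arm", "data": {
  "rows": [
    [[-0.001,0,-0.004],[0,0,0]],
    [[-0.001,0,-0.006],[0,0,0]],
    [[-0.001,0,-0.006],[0,0,0]]
  ]
}}

```text
t: 9.2
tool_pos: [0.4771, -0.1968, 0.1879]
orientation: [2.991, -0.117, 0.802]
force: [-10.5, 4.3, 10.4]
opening: 0.0155
gripper_force: 60.0
```

```bash
python3 chk.py
```

```text
t 9.35 std mm [0.01 0.01 0.01] F [-11.1   2.8   9.6]
rel tool mm [ 0.11  1.41 28.93] ang [ 0.01 -0.09  0.03] F tool [ -4.9  -1.7 -14. ] T tool [ 0.47 -1.34  0.06] 0.015432563554776586 q6 0.8612707311144138
```

{"op": "jog_arm", "data": {
  "rows": [
    [[-0.001,0,0],[0,0,-0.05]],
    [[-0.001,0,0],[0,0,-0.1]],
    [[-0.001,0,0],[0,0,-0.15]],
    [[-0.001,0,0],[0,0,-0.2]],
    [[-0.001,0,0],[0,0,-0.25]]
  ]
}}

```text
t: 9.85
tool_pos: [0.4775, -0.1969, 0.1882]
orientation: [2.865, 0.459, 0.751]
force: [-6.0, 2.7, 8.8]
opening: 0.0157
gripper_force: 60.0
```

```bash
python3 chk.py
```

```text
t 10.0 std mm [0.02 0.02 0.01] F [-5.7  3.2  7.6]
rel tool mm [-0.92  1.11 28.95] ang [ 0.05 -0.17 22.74] F tool [-0.2 -2.9 -9.6] T tool [ 0.58 -0.23 -0.01] 0.015483129847168292 q6 0.46751001347084586
```

{"op": "jog_arm", "data": {
  "rows": [
    [[0,0,0.001],[0,0,-0.05]],
    [[0,0,0.001],[0,0,-0.1]],
    [[0,0,0.001],[0,0,-0.15]],
    [[0,0,0.001],[0,0,-0.2]],
    [[0,0,0.001],[0,0,-0.25]]
  ]
}}

```text
t: 10.5
tool_pos: [0.4776, -0.1968, 0.1882]
orientation: [2.646, 0.981, 0.676]
force: [-8.2, 4.6, 8.9]
opening: 0.0154
gripper_force: 60.0
```

```bash
python3 chk.py
```

```text
t 10.65 std mm [0.01 0.01 0.01] F [-8.3  5.5  9.7]
rel tool mm [-1.4   0.7  28.93] ang [ 0.08 -0.16 45.25] F tool [  1.4  -5.1 -12.8] T tool [ 0.98 -0.   -0.09] 0.015787844131225297 q6 0.07479559060940337
```

{"op": "jog_arm", "data": {
  "rows": [
    [[0,0,0],[0,0,-0.05]],
    [[0,0,0],[0,0,-0.1]],
    [[0,0,0],[0,0,-0.15]],
    [[0,0,0],[0,0,-0.2]],
    [[0,0,0],[0,0,-0.25]]
  ]
}}

```text
t: 11.15
tool_pos: [0.4776, -0.1967, 0.1882]
orientation: [2.347, 1.444, 0.581]
force: [-9.3, 5.1, 9.3]
opening: 0.0157
gripper_force: 60.0
```

```bash
python3 chk.py
```

```text
t 11.3 std mm [0.02 0.02 0.02] F [-8.2  4.7  9.3]
rel tool mm [-1.66  0.16 28.93] ang [ 0.1  -0.16 67.75] F tool [  2.5  -3.9 -12.4] T tool [ 0.95  0.49 -0.05] 0.015884680348978105 q6 -0.31788733374207045
```

Now 67.75° (1.18 rad). I'll continue in smaller steps toward the stop.

{"op": "jog_arm", "data": {
  "rows": [
    [[0,0,0],[0,0,-0.03]],
    [[0,0,0],[0,0,-0.06]],
    [[0,0,0],[0,0,-0.09]],
    [[0,0,0],[0,0,-0.12]]
  ]
}}

```text
t: 11.7
tool_pos: [0.4776, -0.1967, 0.1882]
orientation: [2.179, 1.64, 0.529]
force: [-9.0, 5.0, 10.4]
opening: 0.0155
gripper_force: 60.0
```

```bash
python3 chk.py
```

```text
t 11.85 std mm [0.   0.01 0.01] F [-9.1  5.1  8.7]
rel tool mm [-1.7  -0.1  28.93] ang [ 0.11 -0.15 78.46] F tool [  3.3  -4.6 -12.4] T tool [ 0.85  0.64 -0.02] 0.015403898500094314 q6 -0.5060450679377184
```

{"op": "jog_arm", "data": {
  "rows": [
    [[0,0,0],[0,0,-0.03]],
    [[0,0,0],[0,0,-0.06]],
    [[0,0,0],[0,0,-0.09]],
    [[0,0,0],[0,0,-0.09]]
  ]
}}

```text
t: 12.25
tool_pos: [0.4775, -0.1966, 0.1881]
orientation: [2.044, 1.777, 0.489]
force: [-9.2, 6.2, 9.9]
opening: 0.0156
gripper_force: 60.0
```

```bash
python3 chk.py
```

```text
t 12.4 std mm [0.01 0.02 0.02] F [-8.8  5.  10.3]
rel tool mm [-1.7  -0.25 28.91] ang [ 0.11 -0.14 86.42] F tool [  3.8  -3.  -13.6] T tool [0.79 0.81 0.19] 0.015525506703745244 q6 -0.6468516884056577
```

{"op": "jog_arm", "data": {
  "rows": [
    [[0,0,0],[0,0,-0.02]],
    [[0,0,0],[0,0,-0.04]],
    [[0,0,0],[0,0,-0.04]]
  ]
}}

```text
t: 12.7
tool_pos: [0.4776, -0.1966, 0.1882]
orientation: [1.983, 1.835, 0.471]
force: [-10.2, 4.6, 10.8]
opening: 0.0155
gripper_force: 60.3
```

```bash
python3 chk.py
```

```text
t 12.85 std mm [0.   0.01 0.01] F [-9.4  6.  11.5]
rel tool mm [-1.71 -0.37 28.91] ang [ 0.11 -0.15 89.99] F tool [  5.   -2.7 -15. ] T tool [0.79 0.88 0.51] 0.015320288446017313 q6 -0.7093375249065156
```

{"op": "jog_arm", "data": {
  "rows": [
    [[0,0,-0.003],[0,0,0.03]],
    [[0,0,-0.003],[0,0,0.03]],
    [[0,0,-0.003],[0,0,0.03]]
  ]
}}

```text
t: 13.15
tool_pos: [0.4773, -0.1965, 0.1881]
orientation: [2.029, 1.791, 0.485]
force: [-3.1, 3.8, 5.9]
opening: 0.0156
gripper_force: 60.0
```

{"op": "jog_arm", "data": {
  "rows": [
    [[0,0,0],[0,0,0]],
    [[0,0,0],[0,0,0]],
    [[0,0,0],[0,0,0]],
    [[0,0,0],[0,0,0]],
    [[0,0,0],[0,0,0]]
  ],
  "hand": 0
}}

```text
t: 13.65
tool_pos: [0.4765, -0.1966, 0.1865]
orientation: [2.032, 1.791, 0.483]
force: [0.9, 0.1, -0.4]
opening: 0.0457
gripper_force: 0.0
```

{"op": "jog_arm", "data": {
  "rows": [
    [[0,0,-0.05],[0,0,0]],
    [[0,0,-0.15],[0,0,0]],
    [[0,0,-0.27],[0,0,0]],
    [[0,0,-0.4],[0,0,0]],
    [[0,0,-0.4],[0,0,0]]
  ]
}}

```text
t: 14.15
tool_pos: [0.4371, -0.1929, 0.2609]
orientation: [2.027, 1.787, 0.483]
force: [0.2, -1.0, 0.6]
opening: 0.0466
gripper_force: 0.0
```

```bash
python3 chk.py; python3 - <<'E'
from h import *
ims=[]
for n,(x,y,w) in {'side':(275,95,80),'top':(290,145,80),'wrist':(190,140,120)}.items():
    c=grab(n); ims.append(cv2.resize(c['frame'][y:y+w,x:x+w,::-1],(266,266),interpolation=cv2.INTER_CUBIC))
cv2.imwrite('pics/p4.png',np.hstack(ims))
from plant import robot; print(robot.read_state()['q'])
E
```

```text
t 14.3 std mm [0.17 0.36 1.31] F [ 0.8 -0.6 -0.4]
rel tool mm [ -0.89   0.39 109.  ] ang [ 1.800e-01 -6.000e-02  8.729e+01] F tool [-0.5  0.6  0.7] T tool [ 0.18 -0.01  0.03] 0.04642046326040124 q6 -0.6711121351415246
[-0.7659244  -0.78100164  2.23866506  0.32066665  1.26838025 -0.67115137]
```

View pics/p4.png

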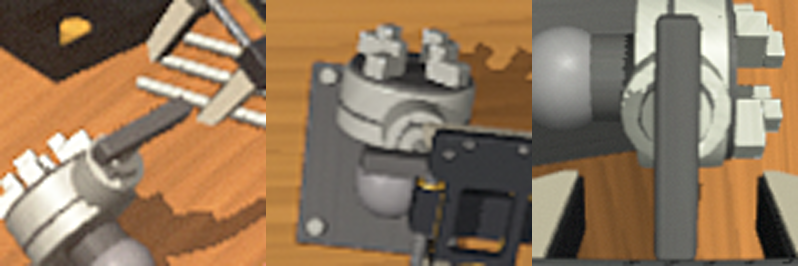

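```bash
python3 - <<'E'
from h import *
S=np.array([.491,-.199,.163]); R,z=sock(np.radians(2.5+87.3)); c=load('side'); w=load('wrist')
for e in (-.045,0,.045):
    X=S+.044*z+e*R[:,0]; a=proj(c,X); b=proj(w,X,True); print((a-[275,95])*266/80,(b-[190,140])*266/120)
E
```

```text
[182.67720406 105.19448371] [142.58621772 249.57705554]
[141.58376109 128.7277519 ] [142.7589784  136.80951565]
[ 98.83717992 153.20773426] [142.83240499  12.26947053]
```

The key bar's ends in the side and wrist views match the fully-home prediction to within about 1–2 camera pixels, and the stop torque was felt. The gripper is clear of everything.

```bash
python3 -c "
from plant import robot; print(robot.close_job())"
```

```text
the job is handed in; nothing more can be done
None
```

The key is standing fully home in the small grey stand's knob, the knob is turned counter-clockwise to its stop, the gripper is clear, and the job was handed in at about 14 s; no verdict came back.

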